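Level the pastry display shelf and hold the spirit level on it

TASK

The little pastry display shelf leans towards its blue levelling foot. Lay the yellow spirit level lengthwise on the shelf and let go of it, then turn the blue foot knob until the bubble sits between its two black lines; finish with a fingertip push straight down on the rubber pad in the middle of the level, steady but not hard: the job ends with you still pressing there, bubble centred, nothing let go. Leave the bread, tools and crockery where they are.

Things in the scene. Friction and masses are not known exactly. Their poses are not given: they have to be found in the camera images.
- level: Loose yellow spirit level, 200 mm long (x), 26 wide (y), 36 high (z), 0.2 to 0.3 kg, black ends. Origin: centre of its flat underside. In the middle of its top a black rubber thumb pad, 40 x 22 mm, top 39 mm above the underside (press here). Green vial with the bubble in the top, centred 60 mm from the middle towards +x. Starts upright on the counter, left of the shelf.
- bubble (a joint): Position (m) of the pale bubble (16 mm long) in the vial along the level's +x; 0 is centred between the two black lines, which stand 12.5 mm either side of centre; range -0.026 to 0.026. It runs to the higher end: about 1.25 mm for each 0.001 rad of slope along the level's x, and takes about 2 s to settle.
- shelf: Aluminium display shelf plate, 150 mm deep (its x), 330 long (its y), 10 thick, top about 85 mm above the counter. It pivots about its own x axis on two fixed feet at its +y end (origin: on the pivot, 10 mm below the plate's top face, 10 mm in from that end). The -y end, with the levelling foot, starts 2 to 8 mm too low.
- shelf_mid (a point): Point on the middle of the shelf plate's top face, axes as the shelf's (y along the shelf, -y towards the levelling foot, z out of the plate).
- foot_knob (a point): On the axis of the foot's blue round knob (38 mm across, 28 high, upright axis), 12 mm below its top, 28 above the shelf's top face; 200 mm from shelf_mid to the shelf's -y; 12 mm free below the knob. Clockwise from above raises this end: 1 rad tilts the shelf 0.008 rad (bubble 10 mm). Stiff (0.12 N m), stays where left; needs 0.9 to 2.6 rad clockwise.
- concha: Bystander: pink domed bun, 90 mm across, 50 mm high, origin at its underside.
- roll: Bystander: golden bread roll, 136 mm long (x), 56 mm across, origin at its underside.
- jam_jar: Bystander: amber jar with a red cap, 66 mm across, 80 mm high, origin at its underside.
- coffee_cup: Bystander: white mug, 76 mm across, 85 mm high, origin at its underside.
- tongs: Bystander: steel pastry tongs lying flat, 230 mm long (x), 12 mm high, origin midway at the underside.
- tag_block: Bystander: white price tag with a green dot on a small wooden foot, 70 mm wide, 56 mm high, origin at its underside.
- pastry_brush: Bystander: pastry brush lying flat, about 200 mm long, origin at its underside.
Mind the look-alikes: they are no part of the job. Of the things that look like the level, take the one that is farthest to the robot's right at the start.

How it is judged (in metres and radians):
On the way, in this order (a step that is already met when the one before it is completed fails the run):
1. the spirit level lies lengthwise on the shelf, let go (contact force between level and shelf above 1 N and contact force between the fingers and level below 0.3 N and angle between the x axis of level and the y axis of shelf, either way round below 0.25 rad and angle between level's own z axis and vertical below 0.06 rad and distance between level and shelf_mid below 0.08 m), for 0.3 s.
2. the shelf is levelled with the foot, the bubble between its lines (angle between shelf's own z axis and vertical below 0.005 rad and value of joint bubble between -0.005 and 0.005 m and contact force between level and shelf above 1 N), for 0.4 s.
At the end, for the whole second after the job is handed in: Level lengthwise on the shelf (within 0.25 rad; middles within 80 mm), shelf level within 0.005 rad, bubble within 5 mm of centre, and the fingers still pushing the level down: 2.5 to 45 N from the fingers, over 5.5 N between level and shelf (its weight is 2 to 3 N) (contact force between level and shelf above 5.5 N and contact force between the fingers and level between 2.5 and 45 N and value of joint bubble between -0.005 and 0.005 m and angle between shelf's own z axis and vertical below 0.005 rad and angle between the x axis of level and the y axis of shelf, either way round below 0.25 rad and angle between level's own z axis and vertical below 0.03 rad and distance between level and shelf_mid below 0.08 m and linear speed of level below 0.02 m/s); the arm keeps its last pose, push and grip.
It fails at once if the level is pushed too hard (over 70 N) (contact force between level and shelf above 70 N).
It fails at once if a bystander is moved more than 40 mm (distance of any of concha, roll, jam_jar, coffee_cup, tongs, tag_block, pastry_brush from where it was at the start of the episode above 0.04 m).
It also fails if it takes over 72 s, if anything falls off the work surface, if the arm or the gripper's body presses on something with over 40 N, if the wrist force passes 120 N, or if a joint passes its speed limit or range.

ROBOT

A 6-joint arm with a two-finger parallel gripper is mounted at the origin on the work surface. World frame = base frame: x ahead of the robot, y to its left, z up, the work surface at z = 0. Lengths are in mm, angles in rad, forces in N, time in s.
With the tool pointing down it reaches from about 350 to 875 mm from the base axis. Payload 4.2 kg.
Tool frame: the origin (TCP) lies midway between the tips of the shut fingers; the grasp point (between the pads) lies 19 mm behind it (arm.grasp_offset is the distance from the TCP to the grasp point, in mm); z points along the fingers, y is the direction in which the jaws open and shut (so a half turn about z gives the same grasp; the last joint's range is limited). The gripper opens to 85 mm and grips with 20 to 120 N. Pads are 22 mm wide; open, the fingers measure 114 mm over their backs; the gripper's body (76 mm by 85 mm) begins 54 mm behind the grasp point. The pads swing forward as they close: fully open they stand 13 mm farther back than shut.
Start: joints at [1.506, 0.385, 0.008, 0, -1.194, -0.259], TCP at [198.825, 592.51, 231.312] pointing down, gripper open.
Joint ranges: [-3.14, 3.14], [-1.21, 2.06], [-1.07, 1.41], [-3.16, 2.05], [-2.99, -0.16], [-3.1, 3.1]. Speed limits (rad/s): [2.79, 2.79, 3.14, 3.14, 3.14, 3.14].

INTERFACE

Orientations are given as a unit quaternion [x, y, z, w].
In Python, from bench import arm gives the robot as it stands.
- The arm moves only by the tool move_arm, never from a script. Its argument "moves" is a list of rows, each an object with "gripper": the gripper's target within -1 to 1 (fully open at 1, half-way at 0, shut at -1); "xyz": the shift along the tool's x, y, z in cm, a list of three; "angular": the turn, a rotation vector about the tool's x, y, z in rad, a list of three. In form: [{"gripper": gripper, "xyz": [dx, dy, dz], "angular": [wx, wy, wz]}, ...]. A call has 1 to 10 rows; each row is the pose to reach, as a shift and turn from the pose commanded when the call began, along the tool's axes at that moment; what a row does not reach only later rows make up. A row lasts 1/8 s, in which the tool goes at most 62.5 mm and 10.7 degrees, less where a joint would pass 70% of its speed; a pose out of reach is approached as far as the arm can. A call with a gripper value outside its range is refused whole. The fingers move at their own pace and stop on an object; the grip force is fixed at half the most. Time passes only in rows, so rows that repeat a pose let the fingers close. It gives the time, the measured TCP pose, the force and the opening at its end, in the units of the state.
- arm.read_state(): the state, without advancing time (a new reading comes with each control period).
- arm.get_image(name): name is "scene" or "top" or "wrist"; returns (picture, depth): 420x560x3 uint8, blue, green, red; 420x560 float32, mm along the optical axis (not along the pixel's ray), 0 where there is no reading.
- arm.get_calibration(name): a dict with "camera_matrix" (3x3 intrinsics, pixels), "R" (3x3) and "t" (3): a world point X has camera coordinates R X + t. Camera axes: x right, y down, z forward; pixel columns grow to the right and rows downward; lengths in mm; the calibration is good to about 2 mm. A picture is of the moment at which its call begins: read the wrist's pose just before it. get_calibration takes no time and is no camera call; for the wrist camera it gives the pose at the moment of the call.
- arm.job_done(): hands the job in, once; it reports no verdict.
The state is a dict: "clock": time; "joints": joint angles; "joint_vel": joint speeds; "joint_efforts": joint torques, N m; "position": TCP position; "ee_rot": TCP orientation; "contact_force": force on the tool from outside, world axes, zero at the start; "wrist_torque": the same for the moment, N m; "gripper_width": finger opening in mm.
Only numpy, scipy, OpenCV 4.12 (cv2) and the standard library are available. Lean on these libraries where they do the work, as an engineer would, in place of code of your own. Each camera call takes 0.05 s, during which the arm holds its last target. There are 200 camera calls.

## Working session

There is one attempt and no reset: what is moved stays moved. The work goes in short steps, Python scripts to look and compute and a tool call to move; the robot and the scene stay as the last step left them, time stands still between calls to the robot, and variables do not carry over. Pictures are saved under pics/ and viewed, about 8 in all and at most 12, crops included, and the job is handed in when it is done.

Besides the shell and the picture viewer there is one more tool, called after "Call:" by a JSON object that holds its "api" and its "payload", one argument or row to a line. move_arm: Moves the arm, as the interface text tells. Its arguments: {"type":"object","properties":{"moves":{"type":"array","items":{"type":"object","properties":{"gripper":{"type":"number"},"xyz":{"type":"array","items":{"type":"number"}},"angular":{"type":"array","items":{"type":"number"}}}}}},"required":["moves"]}

```bash
ls; mkdir -p pics
cat > h.py <<'E'
import numpy as np, cv2
from bench import arm
def snap(n,f):
    c=arm.get_calibration(n); p,d=arm.get_image(n); cv2.imwrite(f'pics/{f}.png',p); np.savez(f'pics/{f}.npz',p=p,d=d,K=c["camera_matrix"],R=c["R"],t=c["t"]); return p,d,c
def load(f): 
    z=np.load(f'pics/{f}.npz'); return z['p'],z['d'],dict(camera_matrix=z['K'],R=z['R'],t=z['t'])
def pts(d,c,v,u):
    K=np.array(c["camera_matrix"]);R=np.array(c["R"]);t=np.array(c["t"]).ravel()
    z=d[v,u]; X=np.stack([(u-K[0,2])/K[0,0]*z,(v-K[1,2])/K[1,1]*z,z],-1)
    return (X-t)@R
def ray(c,u,v,h):
    K=np.array(c["camera_matrix"]);R=np.array(c["R"]);t=np.array(c["t"]).ravel()
    o=-R.T@t; r=R.T@np.linalg.inv(K)@np.array([u,v,1.]); return o+r*(h-o[2])/r[2]
E
python3 - <<'E'
from h import *
a,_,c=snap('scene','s0'); b,_,c2=snap('top','t0')
print(arm.read_state())
cv2.imwrite('pics/st.png',np.vstack([a,b])[:, :] if 0 else cv2.resize(np.hstack([a,b]),(800,300)))
E
```

```text
pics
{'clock': 0.1, 'joints': array([ 1.50560961e+00,  3.85485474e-01,  6.75918317e-03, -4.28346310e-04,
       -1.19400520e+00, -2.58608872e-01]), 'joint_vel': array([-8.52605857e-04, -1.63944526e-03,  2.66364539e-03,  1.65909619e-03,
        9.64743950e-05, -1.97069315e-03]), 'joint_efforts': array([-5.68477808e-04, -3.93320847e+01,  1.88928580e+01,  4.19793427e+00,
       -2.62119749e-03,  7.26490697e-06]), 'position': array([198.6686496 , 592.03183721, 230.32715813]), 'ee_rot': array([ 9.86909935e-01, -1.61269356e-01, -1.04712335e-04,  9.82282226e-04]), 'contact_force': array([-0.35711462,  0.67513   , -1.09465894]), 'wrist_torque': array([-0.04932476, -0.03354525,  0.03003127]), 'gripper_width': 85.42647502711056}
```

View pics/t0.png

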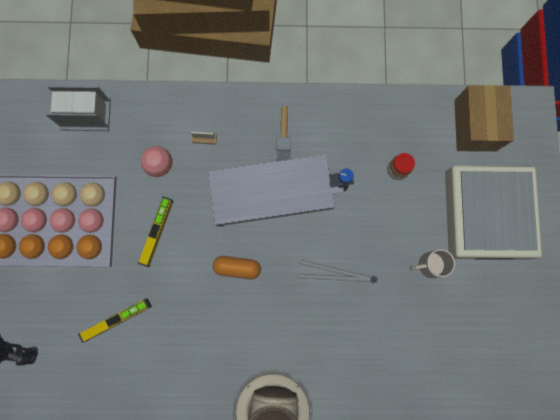

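View pics/s0.png

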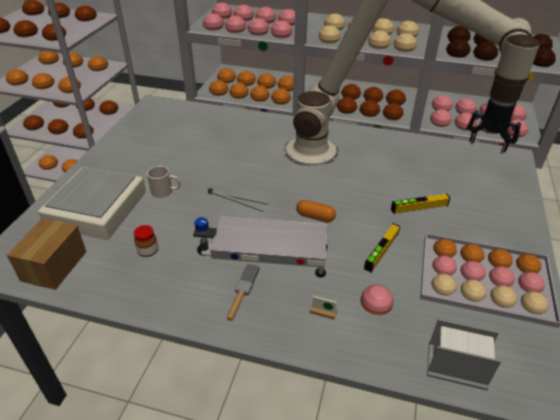

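The top view shows the robot at the bottom with x up and y to the left. The level farthest to the right is at about (156,232), its vial at the upper end. The shelf spans (210–333, 157–222), and the blue knob is at (346,177).

Run:
```python
from h import *
p,d,c=load('t0')
hsv=cv2.cvtColor(p,cv2.COLOR_BGR2HSV)
def comp(m,lo,hi,name,hmin=None):
    n,l,s,ce=cv2.connectedComponentsWithStats(m.astype(np.uint8))
    for i in range(1,n):
        if s[i,4]<25: continue
        v,u=np.where(l==i); P=pts(d,c,v,u)
        if hmin and not(hmin[0]<np.median(P[:,2])<hmin[1]): continue
        print(name,s[i],'mean',P.mean(0).round(1),'med',np.median(P,0).round(1),'zmax',np.percentile(P[:,2],95).round(1))
        r=cv2.minAreaRect(P[:,:2].astype(np.float32)); print('   rect',np.round(r[0],1),np.round(r[1],1),round(r[2],1))
H,S,V=[hsv[...,i].astype(int) for i in range(3)]
R=np.zeros(H.shape,bool);R[190:350,70:185]=1
comp((H>20)&(H<33)&(S>150)&(V>100)&R,0,0,'yel')
comp((H>40)&(H<80)&(S>150)&(V>80)&R,0,0,'grn')
Q=np.zeros(H.shape,bool);Q[150:200,325:365]=1
comp((H>105)&(H<130)&(S>150)&(V>60)&Q,0,0,'knob')
# all level-ish: height 30-45 in window
v,u=np.mgrid[0:420,0:560]; P=pts(d,c,v,u)
W=np.zeros(H.shape,bool);W[190:275,130:180]=1
comp((P[...,2]>25)&(P[...,2]<50)&W,0,0,'lev')
W[:]=0;W[150:230,200:345]=1
m=(P[...,2]>70)&(P[...,2]<95)&W&(S<60)
comp(m,0,0,'shelf')
X=P[m]; A=np.c_[X[:,:2],np.ones(len(X))]; k=np.linalg.lstsq(A,X[:,2],rcond=None)[0]; print('plane',k, (A@k-X[:,2]).std())
```

```text
yel [139 237  18  28 254] mean [433.2 351.3  35.9] med [433.6 351.3  35.9] zmax 41.1
   rect [434.  351.6] [26.4 77.4] 71.9
yel [118 312  14   9  28] mean [251.3 408.   37.5] med [250.3 410.3  36.9] zmax 43.5
   rect [257.  404.8] [23.2 27.6] 27.5
yel [ 80 321  35  20 268] mean [213.9 484.3  36.5] med [213.9 484.6  36.4] zmax 41.0
   rect [217.3 478.7] [24.9 92.1] 28.7
grn [155 198  14  25 130] mean [545.6 315.5  39.2] med [544.9 315.3  39.3] zmax 43.9
   rect [546.1 314.6] [18.1 70.4] 73.0
grn [121 301  25  18 142] mean [270.8 381.9  39.5] med [271.9 382.5  39.6] zmax 44.4
   rect [271.2 381.3] [17.3 70.6] 29.7
knob [340 169  13  14 122] mean [ 631.6 -193.6  120.9] med [ 629.9 -194.2  120.7] zmax 125.0
   rect [ 632.4 -193. ] [32.7 36.3] 87.8
lev [138 197  34  70 718] mean [486.3 332.6  36.7] med [486.6 332.3  36.9] zmax 42.5
   rect [487.5 333.9] [ 28.1 200.5] 71.9
shelf [ 208  155  137   71 6621] mean [599.1   6.2  83. ] med [599.9   6.3  83. ] zmax 88.1
   rect [603.5  -9.3] [152.5 367. ] 9.2
plane [6.17736869e-04 1.08694397e-02 8.25302352e+01] 2.9830954180814087
```

```bash
cat >> h.py <<'E'
from scipy.spatial.transform import Rotation as Ro
def go(x,y,z,yaw):
    s=arm.read_state(); R=Ro.from_quat(s['ee_rot']); T=Ro.from_euler('z',yaw)*Ro.from_euler('x',np.pi)
    w=(R.inv()*T).as_rotvec(); print('xyz cm',(R.inv().apply(np.array([x,y,z])-s['position'])/10).round(2),'ang',w.round(3))
def st():
    s=arm.read_state(); X=Ro.from_quat(s['ee_rot']).apply([1,0,0]); print('t',round(s['clock'],2),s['position'].round(1),'yaw',np.arctan2(X[1],X[0]).round(3),'F',s['contact_force'].round(1),'w',s['gripper_width'].round(1),'q',s['joints'].round(2))
E
python3 -c "
from h import *
st(); go(487.5,333.5,110,-0.314); go(487.5,333.5,9,-0.314)"
```

```text
Traceback (most recent call last):
  File "h.py", line 19, in st
    s=arm.read_state(); X=Ro.from_quat(s['ee_rot']).apply([1,0,0]); print('t',round(s['clock'],2),s['position'].round(1),'yaw',np.arctan2(X[1],X[0]).round(3),'F',s['contact_force'].round(1),'w',s['gripper_width'].round(1),'q',s['joints'].round(2))
                                                                                                                                                                                                  ^^^^^^^^^^^^^^^^^^^^^^^^
AttributeError: 'float' object has no attribute 'round'
```

```bash
sed -i "s/s\['gripper_width'\].round(1)/round(s['gripper_width'],1)/" h.py
python3 -c "
from h import *
st(); go(487.5,333.5,110,-0.314); go(487.5,333.5,9,-0.314)"
```

```text
t 0.1 [198.7 592.  230.3] yaw -0.324 F [-0.4  0.7 -1.1] w 85.4 q [ 1.51  0.39  0.01 -0.   -1.19 -0.26]
xyz cm [35.61 15.29 12.07] ang [ 0.002 -0.    -0.01 ]
xyz cm [35.61 15.27 22.17] ang [ 0.002 -0.    -0.01 ]
```

Call:
{"api": "move_arm", "payload": {
  "moves": [
    {"gripper": 1,"xyz": [35.6,15.3,12],"angular": [0,0,0]},
    {"gripper": 1,"xyz": [35.6,15.3,12],"angular": [0,0,0]},
    {"gripper": 1,"xyz": [35.6,15.3,12],"angular": [0,0,0]},
    {"gripper": 1,"xyz": [35.6,15.3,12],"angular": [0,0,0]},
    {"gripper": 1,"xyz": [35.6,15.3,12],"angular": [0,0,0]},
    {"gripper": 1,"xyz": [35.6,15.3,12],"angular": [0,0,0]},
    {"gripper": 1,"xyz": [35.6,15.3,12],"angular": [0,0,0]},
    {"gripper": 1,"xyz": [35.6,15.3,12],"angular": [0,0,0]},
    {"gripper": 1,"xyz": [35.6,15.3,12],"angular": [0,0,0]},
    {"gripper": 1,"xyz": [35.6,15.3,12],"angular": [0,0,0]}
  ]
}}

```text
clock: 1.35
position: [487.1, 335.2, 111.8]
ee_rot: [0.987, -0.16, 0.0, -0.0]
contact_force: [0.1, -0.3, 0.0]
gripper_width: 85.3
```

```bash
python3 -c "
from h import *
st(); go(487.5,333.5,9,-0.314); p,d,c=snap('wrist','w1'); hsv=cv2.cvtColor(p,cv2.COLOR_BGR2HSV); H,S,V=[hsv[...,i].astype(int) for i in range(3)]
v,u=np.where((H>20)&(H<80)&(S>150)&(V>80)); P=pts(d,c,v,u); P=P[(P[:,2]>28)&(P[:,2]<48)]; print(P.shape,cv2.minAreaRect(P[:,:2].astype(np.float32)),np.median(P,0))"
```

```text
t 1.35 [487.1 335.2 111.8] yaw -0.322 F [ 0.1 -0.3  0. ] w 85.3 q [ 0.88  0.44 -0.24 -0.   -0.9   0.37]
xyz cm [ 0.09  0.16 10.28] ang [-0.001 -0.    -0.008]
(0, 3) ((0.0, 0.0), (0.0, 0.0), 0.0) [nan nan nan]
  return _methods._mean(a, axis=axis, dtype=dtype,
  ret = um.true_divide(
```

View pics/w1.png

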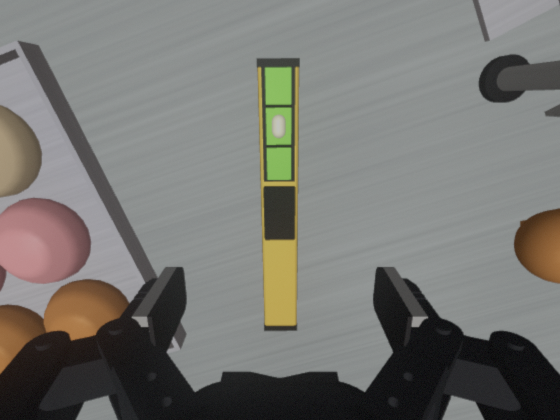

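The wrist view shows the level upright and aligned, midway between the fingers. Its rubber pad is at (280,212) and the bubble at (278,126).

```bash
python3 -c "
from h import *
_,d,c=load('w1'); print(d[212,280],ray(c,280,212,39),ray(c,278,62,36),ray(c,281,328,36))"
```

```text
227.7494 [489.95733205 333.59561855  39.        ] [582.34863853 304.0065349   36.        ] [394.77459925 364.56432201  36.        ]
```

Call:
{"api": "move_arm", "payload": {
  "moves": [
    {"gripper": 1,"xyz": [0.2,0.1,5],"angular": [0,0,0]},
    {"gripper": 1,"xyz": [0.2,0.1,8],"angular": [0,0,0]},
    {"gripper": 1,"xyz": [0.2,0.1,10.2],"angular": [0,0,0]},
    {"gripper": 1,"xyz": [0.2,0.1,10.2],"angular": [0,0,0]},
    {"gripper": -1,"xyz": [0.2,0.1,10.2],"angular": [0,0,0]},
    {"gripper": -1,"xyz": [0.2,0.1,10.2],"angular": [0,0,0]},
    {"gripper": -1,"xyz": [0.2,0.1,10.2],"angular": [0,0,0]},
    {"gripper": -1,"xyz": [0.2,0.1,10.2],"angular": [0,0,0]},
    {"gripper": -1,"xyz": [0.2,0.1,10.2],"angular": [0,0,0]},
    {"gripper": -1,"xyz": [0.2,0.1,10.2],"angular": [0,0,0]}
  ]
}}

```text
clock: 2.65
position: [489.9, 333.5, 10.5]
ee_rot: [0.987, -0.161, 0.001, -0.001]
contact_force: [-1.6, 1.0, 6.2]
gripper_width: 24.8
```

```bash
python3 -c "
from h import *
st(); go(489,334,170,-0.32); go(598,8,170,-1.41)"
```

```text
t 2.65 [489.9 333.5  10.5] yaw -0.323 F [-1.6  1.   6.2] w 24.8 q [ 0.87  0.57 -0.32  0.   -0.68  0.38]
xyz cm [ -0.08  -0.06 -15.95] ang [-0.002 -0.001 -0.003]
xyz cm [ 20.61  27.39 -15.99] ang [-0.003  0.     1.087]
```

Call:
{"api": "move_arm", "payload": {
  "moves": [
    {"gripper": -1,"xyz": [0,0,-5],"angular": [0,0,0]},
    {"gripper": -1,"xyz": [0,0,-11],"angular": [0,0,0]},
    {"gripper": -1,"xyz": [2,2.7,-16],"angular": [0,0,0.1]},
    {"gripper": -1,"xyz": [5,6.6,-16],"angular": [0,0,0.26]},
    {"gripper": -1,"xyz": [8,10.6,-16],"angular": [0,0,0.42]},
    {"gripper": -1,"xyz": [11,14.6,-16],"angular": [0,0,0.58]},
    {"gripper": -1,"xyz": [14,18.6,-16],"angular": [0,0,0.74]},
    {"gripper": -1,"xyz": [17,22.6,-16],"angular": [0,0,0.9]},
    {"gripper": -1,"xyz": [20.6,27.4,-16],"angular": [0,0,1.09]},
    {"gripper": -1,"xyz": [20.6,27.4,-16],"angular": [0,0,1.09]}
  ]
}}

```text
clock: 3.9
position: [596.8, 3.4, 167.6]
ee_rot: [0.758, -0.652, -0.001, 0.001]
contact_force: [-0.3, -0.2, -3.3]
gripper_width: 24.9
```

Call:
{"api": "move_arm", "payload": {
  "moves": [
    {"gripper": -1,"xyz": [0,0,0],"angular": [0,0,0]},
    {"gripper": -1,"xyz": [0,0,0],"angular": [0,0,0]},
    {"gripper": -1,"xyz": [0,0,0],"angular": [0,0,0]}
  ]
}}

```text
clock: 4.28
position: [597.0, 8.5, 169.3]
ee_rot: [0.761, -0.649, -0.0, 0.0]
contact_force: [-0.2, 1.2, -2.1]
gripper_width: 25.2
```

```bash
python3 -c "
from h import *
st(); go(598,8,94,-1.41); snap('wrist','w2'); snap('scene','s2');snap('top','t2')
a=cv2.imread('pics/w2.png'); b=cv2.imread('pics/s2.png')[130:340,130:410]; cv2.imwrite('pics/c2.png',np.hstack([cv2.resize(a,(400,300)),cv2.resize(b,(400,300))]))"
```

```text
t 4.28 [597.    8.5 169.3] yaw -1.412 F [-0.2  1.2 -2.1] w 25.2 q [ 0.29  0.39 -0.15 -0.   -1.03 -0.13]
xyz cm [ 0.06 -0.09  7.53] ang [ 0.     0.    -0.002]
```

View pics/c2.png

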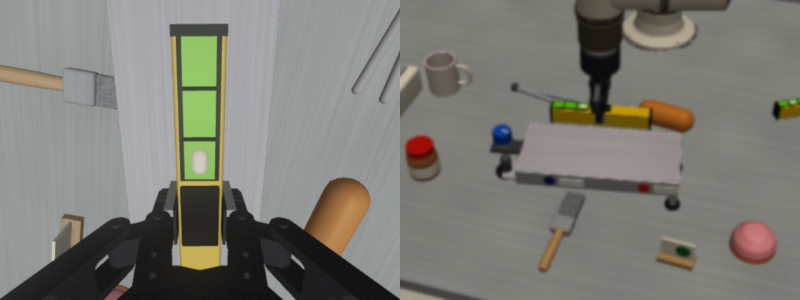

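The level hangs over the shelf and lines up with it. The vial faces the knob end, and there is clearance all round.

Call:
{"api": "move_arm", "payload": {
  "moves": [
    {"gripper": -1,"xyz": [0,0,4],"angular": [0,0,0]},
    {"gripper": -1,"xyz": [0,0,6.5],"angular": [0,0,0]},
    {"gripper": -1,"xyz": [0,0,7.1],"angular": [0,0,0]},
    {"gripper": -1,"xyz": [0,0,7.4],"angular": [0,0,0]},
    {"gripper": -1,"xyz": [0,0,7.4],"angular": [0,0,0]}
  ]
}}

```text
clock: 5.05
position: [598.1, 7.5, 96.4]
ee_rot: [0.761, -0.649, 0.001, -0.001]
contact_force: [-0.8, -0.2, -2.0]
gripper_width: 25.0
```

Call:
{"api": "move_arm", "payload": {
  "moves": [
    {"gripper": -1,"xyz": [0,0,0.2],"angular": [0,0,0]},
    {"gripper": -1,"xyz": [0,0,0.3],"angular": [0,0,0]},
    {"gripper": -1,"xyz": [0,0,0.3],"angular": [0,0,0]}
  ]
}}

```text
clock: 5.42
position: [598.3, 7.3, 94.0]
ee_rot: [0.76, -0.649, 0.001, -0.001]
contact_force: [-0.9, -0.8, 6.6]
gripper_width: 24.7
```

Contact is made, so I'll release and retreat straight up.

Call:
{"api": "move_arm", "payload": {
  "moves": [
    {"gripper": 0.2,"xyz": [0,0,0],"angular": [0,0,0]},
    {"gripper": 0.4,"xyz": [0,0,0],"angular": [0,0,0]},
    {"gripper": 0.5,"xyz": [0,0,0],"angular": [0,0,0]},
    {"gripper": 0.5,"xyz": [0,0,0],"angular": [0,0,0]},
    {"gripper": 0.5,"xyz": [0,0,-3],"angular": [0,0,0]},
    {"gripper": 0.5,"xyz": [0,0,-7],"angular": [0,0,0]},
    {"gripper": 1,"xyz": [0,0,-10],"angular": [0,0,0]},
    {"gripper": 1,"xyz": [0,0,-10],"angular": [0,0,0]},
    {"gripper": 1,"xyz": [0,0,-10],"angular": [0,0,0]}
  ]
}}

```text
clock: 6.55
position: [596.7, 7.3, 191.5]
ee_rot: [0.76, -0.65, -0.001, 0.0]
contact_force: [0.3, 0.4, -0.4]
gripper_width: 85.4
```

```bash
python3 -c "
from h import *
st(); p,d,c=snap('wrist','w3'); b,d,c=snap('top','t3')
hsv=cv2.cvtColor(b,cv2.COLOR_BGR2HSV); H,S,V=[hsv[...,i].astype(int) for i in range(3)]
m=(H>105)&(H<130)&(S>150)&(V>60); m[:150]=0; m[200:]=0; m[:,:325]=0; m[:,365:]=0
v,u=np.where(m); print(len(v)); P=pts(d,c,v,u); print(np.percentile(P,[5,50,95],axis=0).round(1),(u.min()+u.max())/2,(v.min()+v.max())/2)
T=P[P[:,2]>115]; print(cv2.minEnclosingCircle(T[:,:2].astype(np.float32)))
go(631,-193.5,165,-1.41); go(631,-193.5,90,-1.41+0.8)
"
```

```text
t 6.55 [596.7   7.3 191.5] yaw -1.414 F [ 0.3  0.4 -0.4] w 85.4 q [ 0.28  0.37 -0.12 -0.   -1.08 -0.13]
123
[[ 616.8 -206.8  116.5]
 [ 630.4 -193.5  120.7]
 [ 647.1 -178.6  125.5]] 345.5 175.5
((632.9668579101562, -192.5187225341797), 18.44778823852539)
xyz cm [20.36 -0.28  2.59] ang [ 0.003  0.    -0.004]
xyz cm [20.36 -0.3  10.09] ang [ 0.003  0.001 -0.804]
```

View pics/w3.png

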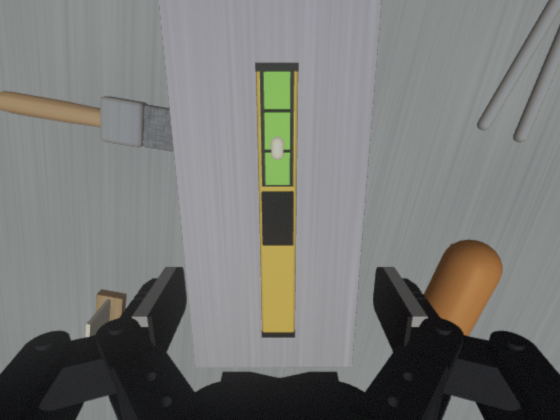

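The level lies along the middle of the shelf, released. The bubble, at row 147, sits about 16 px below the vial centre at row 131, which is about −10 mm. I expect about 1 rad of clockwise turn, so I'm going to the knob with the jaws pre-turned by −0.7 rad.

Call:
{"api": "move_arm", "payload": {
  "moves": [
    {"gripper": 1,"xyz": [5,0,2.5],"angular": [0,0,-0.15]},
    {"gripper": 1,"xyz": [10,-0.1,2.5],"angular": [0,0,-0.3]},
    {"gripper": 1,"xyz": [15,-0.2,2.5],"angular": [0,0,-0.45]},
    {"gripper": 1,"xyz": [20.4,-0.3,2.5],"angular": [0,0,-0.6]},
    {"gripper": 1,"xyz": [20.4,-0.3,2.5],"angular": [0,0,-0.7]},
    {"gripper": 1,"xyz": [20.4,-0.3,2.5],"angular": [0,0,-0.7]},
    {"gripper": 1,"xyz": [20.4,-0.3,2.5],"angular": [0,0,-0.7]},
    {"gripper": 1,"xyz": [20.4,-0.3,2.5],"angular": [0,0,-0.7]}
  ]
}}

```text
clock: 7.65
position: [632.2, -192.9, 167.2]
ee_rot: [0.937, -0.349, -0.0, 0.0]
contact_force: [0.0, 0.4, 0.6]
gripper_width: 85.8
```

```bash
python3 -c "
from h import *
st(); p,d,c=snap('wrist','w4'); go(632,-193,88,-2.11+1.4)
hsv=cv2.cvtColor(p,cv2.COLOR_BGR2HSV); H,S,V=[hsv[...,i].astype(int) for i in range(3)]
m=((H>105)&(H<130)&(S>150)&(V>60)).astype(np.uint8); n,l,s,ce=cv2.connectedComponentsWithStats(m)
for i in range(1,n):
  if s[i,4]>100:
    v,u=np.where(l==i); P=pts(d,c,v,u); print(s[i],np.percentile(P,[2,50,98],axis=0).round(1)); T=P[P[:,2]>117]; print(cv2.minEnclosingCircle(T[:,:2].astype(np.float32))) if len(T)>9 else 0
"
```

```text
t 7.65 [ 632.2 -192.9  167.2] yaw -0.713 F [0.  0.4 0.6] w 85.8 q [-0.05  0.49  0.01  0.   -1.09  0.91]
xyz cm [-0.02  0.02  7.94] ang [-0.    -0.    -0.003]
[ 248  200   59   55 2269] [[ 619.2 -210.7  120.8]
 [ 635.4 -195.7  122.2]
 [ 652.  -178.6  123.6]]
((657.091064453125, -214.0006103515625), 47.894256591796875)
```

Call:
{"api": "move_arm", "payload": {
  "moves": [
    {"gripper": 1,"xyz": [0.2,0,4],"angular": [0,0,0]},
    {"gripper": 1,"xyz": [0.2,0,7],"angular": [0,0,0]},
    {"gripper": 1,"xyz": [0.2,0,7.8],"angular": [0,0,0]},
    {"gripper": 1,"xyz": [0.2,0,7.8],"angular": [0,0,0]},
    {"gripper": -1,"xyz": [0.2,0,7.8],"angular": [0,0,0]},
    {"gripper": -1,"xyz": [0.2,0,7.8],"angular": [0,0,0]},
    {"gripper": -1,"xyz": [0.2,0,7.8],"angular": [0,0,0]},
    {"gripper": -1,"xyz": [0.2,0,7.8],"angular": [0,0,0]},
    {"gripper": -1,"xyz": [0.2,0,7.8],"angular": [0,0,0]}
  ]
}}

```text
clock: 8.82
position: [635.6, -193.9, 91.1]
ee_rot: [0.937, -0.349, 0.002, -0.001]
contact_force: [1.8, 4.8, 4.3]
gripper_width: 36.3
```

```bash
python3 -c "
from h import *
st(); print(arm.read_state()['wrist_torque']); snap('wrist','w5')
"
```

```text
t 8.82 [ 635.6 -193.9   91.1] yaw -0.713 F [1.8 4.8 4.3] w 36.3 q [-0.05  0.57 -0.06 -0.   -0.94  0.91]
[ 1.52472058 -0.35220759  0.08727358]
```

View pics/w5.png

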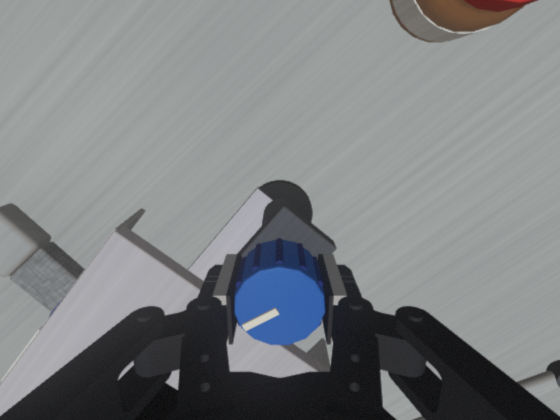

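The knob is held between the pads at (280,305), its white pointer toward lower left. I'll turn it 1.0 rad clockwise and follow its rise.

Call:
{"api": "move_arm", "payload": {
  "moves": [
    {"gripper": -1,"xyz": [0,0,0],"angular": [0,0,0.14]},
    {"gripper": -1,"xyz": [0,0,-0.05],"angular": [0,0,0.28]},
    {"gripper": -1,"xyz": [0,0,-0.1],"angular": [0,0,0.42]},
    {"gripper": -1,"xyz": [0,0,-0.15],"angular": [0,0,0.56]},
    {"gripper": -1,"xyz": [0,0,-0.2],"angular": [0,0,0.7]},
    {"gripper": -1,"xyz": [0,0,-0.25],"angular": [0,0,0.85]},
    {"gripper": -1,"xyz": [0,0,-0.3],"angular": [0,0,1.0]},
    {"gripper": -1,"xyz": [0,0,-0.3],"angular": [0,0,1.0]},
    {"gripper": -1,"xyz": [0,0,-0.3],"angular": [0,0,1.0]}
  ]
}}

```text
clock: 10.0
position: [634.8, -193.8, 94.0]
ee_rot: [-0.655, 0.756, -0.001, 0.001]
contact_force: [-0.2, 6.3, 4.1]
gripper_width: 36.4
```

```bash
python3 -c "
from h import *
st(); print(arm.read_state()['wrist_torque']); p,d,c=snap('top','t6'); a=snap('wrist','w6')[0]; s=snap('scene','s6')[0]
f=lambda im,x,y,w,h,W,Hh: cv2.resize(im[y:y+h,x:x+w],(W,Hh),interpolation=cv2.INTER_CUBIC)
cv2.imwrite('pics/c6.png',np.vstack([np.hstack([f(p,260,155,80,60,400,300),f(s,180,190,120,90,400,300)]),np.hstack([cv2.resize(a,(400,300)),np.zeros((300,400,3),np.uint8)])]))
"
```

```text
t 10.0 [ 634.8 -193.8   94. ] yaw -1.713 F [-0.2  6.3  4.1] w 36.4 q [-0.05  0.56 -0.06 -0.   -0.94 -0.09]
[ 1.44686034  0.21282522 -0.06691411]
```

View pics/c6.png

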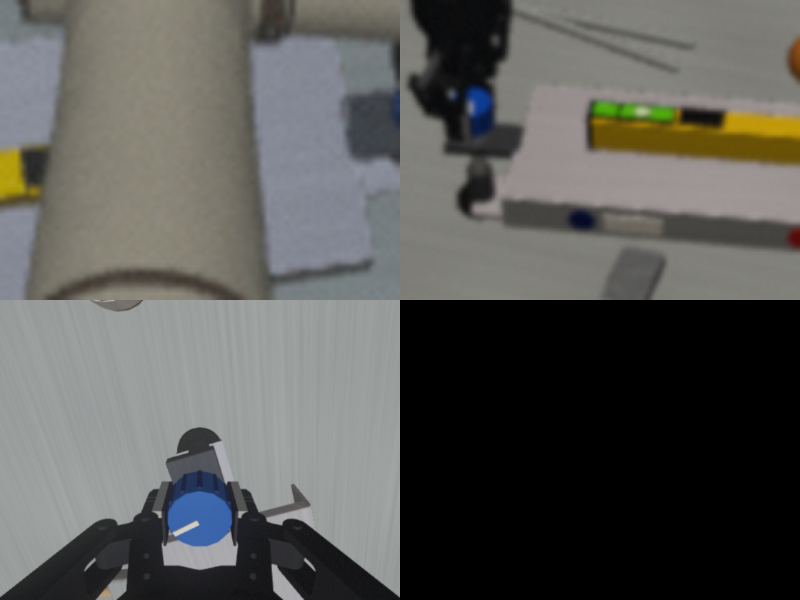

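Call:
{"api": "move_arm", "payload": {
  "moves": [
    {"gripper": 1,"xyz": [0,0,-0.3],"angular": [0,0,1.0]},
    {"gripper": 1,"xyz": [0,0,0],"angular": [0,0,0]},
    {"gripper": 1,"xyz": [0,0,0],"angular": [0,0,0]}
  ]
}}

```text
clock: 10.52
position: [633.5, -195.1, 92.3]
ee_rot: [-0.654, 0.756, 0.0, -0.0]
contact_force: [-0.0, 0.5, -0.0]
gripper_width: 85.1
```

My first row there mistakenly carried over the old offset, so the knob may have moved by up to about 0.1 rad. I'll lift off and read the bubble.

```bash
python3 -c "
from h import *
st(); go(632,-194,175,-1.71); go(597,7,190,-1.41)
"
```

```text
t 10.53 [ 633.5 -195.1   92.3] yaw -1.716 F [-0.   0.5 -0. ] w 85.1 q [-0.06  0.56 -0.06  0.   -0.94 -0.09]
xyz cm [-0.09  0.17 -8.27] ang [ 0.    -0.    -0.006]
xyz cm [-19.47   6.54  -9.77] ang [ 0.    -0.    -0.306]
```

Call:
{"api": "move_arm", "payload": {
  "moves": [
    {"gripper": 1,"xyz": [0,0,-5],"angular": [0,0,0]},
    {"gripper": 1,"xyz": [0,0,-9],"angular": [0,0,0]},
    {"gripper": 1,"xyz": [-5,1.6,-9.8],"angular": [0,0,-0.08]},
    {"gripper": 1,"xyz": [-10,3.3,-9.8],"angular": [0,0,-0.16]},
    {"gripper": 1,"xyz": [-15,5,-9.8],"angular": [0,0,-0.24]},
    {"gripper": 1,"xyz": [-19.5,6.5,-9.8],"angular": [0,0,-0.306]},
    {"gripper": 1,"xyz": [-19.5,6.5,-9.8],"angular": [0,0,-0.306]},
    {"gripper": 1,"xyz": [-19.5,6.5,-9.8],"angular": [0,0,-0.306]},
    {"gripper": 1,"xyz": [-19.5,6.5,-9.8],"angular": [0,0,-0.306]},
    {"gripper": 1,"xyz": [-19.5,6.5,-9.8],"angular": [0,0,-0.306]}
  ]
}}

```text
clock: 11.78
position: [597.3, 6.1, 190.2]
ee_rot: [0.762, -0.648, -0.0, 0.0]
contact_force: [-0.3, -0.7, -0.4]
gripper_width: 85.2
```

```bash
cat >> h.py <<'E'
def bub(f):
    p,d,c=snap('wrist',f); hsv=cv2.cvtColor(p,cv2.COLOR_BGR2HSV); H,S,V=[hsv[...,i].astype(int) for i in range(3)]
    g=((H>40)&(H<80)&(S>120)&(V>80)); v,u=np.where(g); u0=int(np.median(u))
    box=np.zeros_like(g); box[v.min():v.max(),u0-9:u0+10]=1
    b=box&(S<80)&(V>120); bv,bu=np.where(b)
    cols=V[:, list(range(u0-12,u0-8))+list(range(u0+9,u0+13))].mean(1); r=np.arange(v.min()+8,v.max()-8)
    dark=r[cols[r]<90]; print('vial',v.min(),v.max(),'bubble',bv.mean().round(2),bv.min(),bv.max(),'n',len(bv),'dark',dark)
    gr=np.split(dark,np.where(np.diff(dark)>1)[0]+1); L=[x.mean() for x in gr]; 
    if len(L)==2: print('bubble mm',((L[0]+L[1])/2-bv.mean())*25/(L[1]-L[0]))
E
python3 -c "
from h import *
st(); bub('w7')"
```

```text
t 11.78 [597.3   6.1 190.2] yaw -1.41 F [-0.3 -0.7 -0.4] w 85.2 q [ 0.28  0.37 -0.12  0.   -1.08 -0.12]
vial 75 187 bubble 138.36 127 150 n 290 dark [113 114 153 154]
bubble mm -3.038793103448274
```

View pics/w7.png

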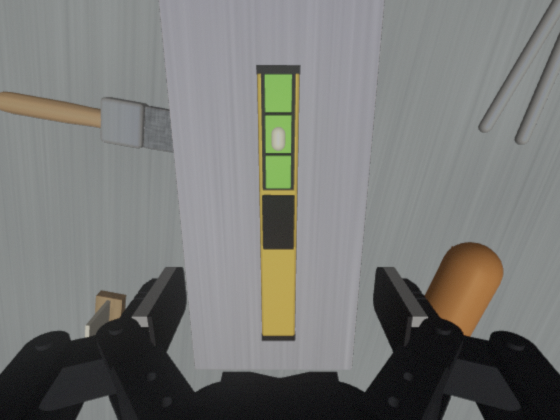

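The bubble at (278,138) lies between the lines at rows 113.5 and 153.5, about −3 mm. I'll wait a second and read it again.

Call:
{"api": "move_arm", "payload": {
  "moves": [
    {"gripper": 1,"xyz": [0,0,0],"angular": [0,0,0]},
    {"gripper": 1,"xyz": [0,0,0],"angular": [0,0,0]},
    {"gripper": 1,"xyz": [0,0,0],"angular": [0,0,0]},
    {"gripper": 1,"xyz": [0,0,0],"angular": [0,0,0]},
    {"gripper": 1,"xyz": [0,0,0],"angular": [0,0,0]},
    {"gripper": 1,"xyz": [0,0,0],"angular": [0,0,0]},
    {"gripper": 1,"xyz": [0,0,0],"angular": [0,0,0]},
    {"gripper": 1,"xyz": [0,0,0],"angular": [0,0,0]}
  ]
}}

```text
clock: 12.82
position: [597.2, 7.3, 190.3]
ee_rot: [0.762, -0.647, -0.0, -0.0]
contact_force: [-0.6, 0.3, -0.2]
gripper_width: 85.1
```

```bash
python3 -c "
from h import *
st(); bub('w8'); go(634.5,-194,170,-1.41); go(634.5,-194,92,-1.41)"
```

```text
t 12.82 [597.2   7.3 190.3] yaw -1.408 F [-0.6  0.3 -0.2] w 85.1 q [ 0.28  0.37 -0.12 -0.   -1.08 -0.12]
vial 73 186 bubble 135.82 124 147 n 289 dark [111 112 152 153]
bubble mm -2.329310490336736
xyz cm [20.46 -0.42  2.03] ang [-0.     0.     0.002]
xyz cm [20.46 -0.42  9.83] ang [-0.     0.     0.002]
```

Settled at −2.3 mm, which is inside the limits. I'll add 0.24 rad more for margin under the push.

Call:
{"api": "move_arm", "payload": {
  "moves": [
    {"gripper": 1,"xyz": [5,-0.1,2],"angular": [0,0,0]},
    {"gripper": 1,"xyz": [10,-0.2,2],"angular": [0,0,0]},
    {"gripper": 1,"xyz": [15,-0.3,2],"angular": [0,0,0]},
    {"gripper": 1,"xyz": [20.5,-0.4,2],"angular": [0,0,0]},
    {"gripper": 1,"xyz": [20.5,-0.4,2],"angular": [0,0,0]},
    {"gripper": 1,"xyz": [20.5,-0.4,2],"angular": [0,0,0]},
    {"gripper": 1,"xyz": [20.5,-0.4,6],"angular": [0,0,0]},
    {"gripper": 1,"xyz": [20.5,-0.4,9],"angular": [0,0,0]},
    {"gripper": 1,"xyz": [20.5,-0.4,9.7],"angular": [0,0,0]},
    {"gripper": 1,"xyz": [20.5,-0.4,9.7],"angular": [0,0,0]}
  ]
}}

```text
clock: 14.12
position: [634.8, -193.5, 93.9]
ee_rot: [0.763, -0.647, 0.0, 0.0]
contact_force: [-0.8, 0.8, 0.2]
gripper_width: 85.5
```

Call:
{"api": "move_arm", "payload": {
  "moves": [
    {"gripper": -1,"xyz": [0,0,0],"angular": [0,0,0]},
    {"gripper": -1,"xyz": [0,0,0],"angular": [0,0,0]},
    {"gripper": -1,"xyz": [0,0,0],"angular": [0,0,0]},
    {"gripper": -1,"xyz": [0,0,0],"angular": [0,0,0]},
    {"gripper": -1,"xyz": [0,0,0],"angular": [0,0,0]}
  ]
}}

```text
clock: 14.75
position: [635.3, -194.4, 94.6]
ee_rot: [0.762, -0.647, 0.001, -0.001]
contact_force: [-0.4, 1.6, 6.1]
gripper_width: 36.8
```

Call:
{"api": "move_arm", "payload": {
  "moves": [
    {"gripper": -1,"xyz": [0,0,-0.03],"angular": [0,0,0.12]},
    {"gripper": -1,"xyz": [0,0,-0.06],"angular": [0,0,0.24]},
    {"gripper": -1,"xyz": [0,0,-0.06],"angular": [0,0,0.24]},
    {"gripper": -1,"xyz": [0,0,-0.06],"angular": [0,0,0.24]}
  ]
}}

```text
clock: 15.25
position: [634.9, -194.4, 95.3]
ee_rot: [-0.679, 0.734, -0.001, 0.0]
contact_force: [-0.2, 1.2, 6.2]
gripper_width: 36.1
```

Call:
{"api": "move_arm", "payload": {
  "moves": [
    {"gripper": 1,"xyz": [0,0,0],"angular": [0,0,0]},
    {"gripper": 1,"xyz": [0,0,0],"angular": [0,0,0]},
    {"gripper": 1,"xyz": [0,0,0],"angular": [0,0,0]},
    {"gripper": 1,"xyz": [0,0,-4],"angular": [0,0,0]},
    {"gripper": 1,"xyz": [0,0,-8],"angular": [0,0,0]},
    {"gripper": 1,"xyz": [0,0,-8],"angular": [0,0,0]}
  ]
}}

```text
clock: 16.0
position: [636.5, -194.9, 178.1]
ee_rot: [-0.68, 0.734, -0.003, 0.002]
contact_force: [-0.3, 0.1, 0.3]
gripper_width: 85.3
```

```bash
python3 -c "
from h import *
st(); go(597,7,190,-1.41)"
```

```text
t 16.0 [ 636.5 -194.9  178.1] yaw -1.647 F [-0.3  0.1  0.3] w 85.3 q [-0.05  0.49  0.03  0.   -1.11 -0.02]
xyz cm [-19.83   5.47  -1.25] ang [-0.008 -0.002 -0.237]
```

Call:
{"api": "move_arm", "payload": {
  "moves": [
    {"gripper": 1,"xyz": [-5,1.4,-1.3],"angular": [0,0,-0.06]},
    {"gripper": 1,"xyz": [-10,2.8,-1.3],"angular": [0,0,-0.12]},
    {"gripper": 0,"xyz": [-15,4.1,-1.3],"angular": [0,0,-0.18]},
    {"gripper": -1,"xyz": [-19.8,5.5,-1.3],"angular": [0,0,-0.24]},
    {"gripper": -1,"xyz": [-19.8,5.5,-1.3],"angular": [0,0,-0.24]},
    {"gripper": -1,"xyz": [-19.8,5.5,-1.3],"angular": [0,0,-0.24]},
    {"gripper": -1,"xyz": [-19.8,5.5,-1.3],"angular": [0,0,-0.24]},
    {"gripper": -1,"xyz": [-19.8,5.5,-1.3],"angular": [0,0,-0.24]},
    {"gripper": -1,"xyz": [-19.8,5.5,-1.3],"angular": [0,0,-0.24]},
    {"gripper": -1,"xyz": [-19.8,5.5,-1.3],"angular": [0,0,-0.24]}
  ]
}}

```text
clock: 17.25
position: [594.8, 6.9, 186.9]
ee_rot: [0.762, -0.647, -0.0, 0.0]
contact_force: [-0.4, -0.4, 0.2]
gripper_width: 0.0
```

Call:
{"api": "move_arm", "payload": {
  "moves": [
    {"gripper": -1,"xyz": [0,0,0],"angular": [0,0,0]},
    {"gripper": -1,"xyz": [0,0,0],"angular": [0,0,0]},
    {"gripper": -1,"xyz": [0,0,0],"angular": [0,0,0]},
    {"gripper": -1,"xyz": [0,0,0],"angular": [0,0,0]},
    {"gripper": -1,"xyz": [0,0,0],"angular": [0,0,0]},
    {"gripper": -1,"xyz": [0,0,0],"angular": [0,0,0]},
    {"gripper": -1,"xyz": [0,0,0],"angular": [0,0,0]},
    {"gripper": -1,"xyz": [0,0,0],"angular": [0,0,0]}
  ]
}}

```text
clock: 18.25
position: [594.8, 7.2, 186.9]
ee_rot: [0.762, -0.647, 0.0, -0.0]
contact_force: [-0.4, -0.0, -0.4]
gripper_width: -0.3
```

```bash
python3 -c "
from h import *
st(); bub('w9')
p,d,c=load('w9'); V=cv2.cvtColor(p,cv2.COLOR_BGR2GRAY).astype(int)
m=(V<60).astype(np.uint8); m[:150]=0; m[262:]=0; m[:,:255]=0; m[:,305:]=0
n,l,s,ce=cv2.connectedComponentsWithStats(m)
for i in range(1,n):
  if s[i,4]>200: print(s[i],ce[i],ray(c,*ce[i],127))
"
```

```text
t 18.25 [594.8   7.2 186.9] yaw -1.408 F [-0.4 -0.  -0.4] w -0.3 q [ 0.28  0.37 -0.13  0.   -1.07 -0.12]
vial 72 187 bubble 131.97 120 144 n 305 dark [111 112 152 153]
bubble mm 0.019992003198726762
[ 260  195   30   54 1589] [274.48584015 221.57898049] [597.91011092   6.27784563 127.        ]
```

View pics/w9.png

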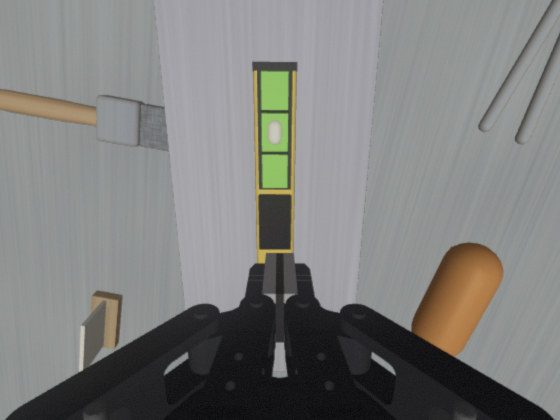

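The bubble is centred, measuring 0.0 mm, and the rubber pad is at (274,222), about 3 mm sideways from the fingertips. I'll descend onto it.

Call:
{"api": "move_arm", "payload": {
  "moves": [
    {"gripper": -1,"xyz": [0.15,-0.3,3],"angular": [0,0,0]},
    {"gripper": -1,"xyz": [0.15,-0.3,5],"angular": [0,0,0]},
    {"gripper": -1,"xyz": [0.15,-0.3,5.6],"angular": [0,0,0]},
    {"gripper": -1,"xyz": [0.15,-0.3,5.8],"angular": [0,0,0]},
    {"gripper": -1,"xyz": [0.15,-0.3,5.8],"angular": [0,0,0]}
  ]
}}

```text
clock: 18.92
position: [598.5, 6.4, 129.7]
ee_rot: [0.762, -0.647, 0.001, -0.001]
contact_force: [-1.1, -0.2, 0.7]
gripper_width: -0.1
```

Call:
{"api": "move_arm", "payload": {
  "moves": [
    {"gripper": -1,"xyz": [0,0,0.1],"angular": [0,0,0]},
    {"gripper": -1,"xyz": [0,0,0.2],"angular": [0,0,0]},
    {"gripper": -1,"xyz": [0,0,0.3],"angular": [0,0,0]},
    {"gripper": -1,"xyz": [0,0,0.3],"angular": [0,0,0]}
  ]
}}

```text
clock: 19.42
position: [597.9, 6.3, 125.9]
ee_rot: [0.762, -0.647, -0.0, 0.0]
contact_force: [0.1, -0.0, 0.2]
gripper_width: -0.3
```

Call:
{"api": "move_arm", "payload": {
  "moves": [
    {"gripper": -1,"xyz": [0,0,0.05],"angular": [0,0,0]},
    {"gripper": -1,"xyz": [0,0,0.1],"angular": [0,0,0]},
    {"gripper": -1,"xyz": [0,0,0.1],"angular": [0,0,0]}
  ]
}}

```text
clock: 19.8
position: [597.9, 6.2, 124.8]
ee_rot: [0.762, -0.647, -0.0, 0.0]
contact_force: [0.1, 0.0, 0.5]
gripper_width: -0.1
```

Call:
{"api": "move_arm", "payload": {
  "moves": [
    {"gripper": -1,"xyz": [0,0,0.05],"angular": [0,0,0]},
    {"gripper": -1,"xyz": [0,0,0.05],"angular": [0,0,0]},
    {"gripper": -1,"xyz": [0,0,0.05],"angular": [0,0,0]}
  ]
}}

```text
clock: 20.18
position: [598.0, 6.3, 124.4]
ee_rot: [0.762, -0.647, -0.0, 0.0]
contact_force: [-0.3, 0.8, 0.2]
gripper_width: -0.4
```

Call:
{"api": "move_arm", "payload": {
  "moves": [
    {"gripper": -1,"xyz": [0,0,0.05],"angular": [0,0,0]},
    {"gripper": -1,"xyz": [0,0,0.05],"angular": [0,0,0]},
    {"gripper": -1,"xyz": [0,0,0.05],"angular": [0,0,0]}
  ]
}}

```text
clock: 20.55
position: [598.1, 6.3, 124.2]
ee_rot: [0.762, -0.647, 0.0, -0.0]
contact_force: [0.2, -0.3, 2.9]
gripper_width: -0.1
```

Call:
{"api": "move_arm", "payload": {
  "moves": [
    {"gripper": -1,"xyz": [0,0,0.05],"angular": [0,0,0]},
    {"gripper": -1,"xyz": [0,0,0.05],"angular": [0,0,0]},
    {"gripper": -1,"xyz": [0,0,0.05],"angular": [0,0,0]}
  ]
}}

```text
clock: 20.92
position: [598.1, 6.3, 124.2]
ee_rot: [0.762, -0.647, 0.0, -0.0]
contact_force: [-1.9, -0.2, 5.4]
gripper_width: -0.1
```

Call:
{"api": "move_arm", "payload": {
  "moves": [
    {"gripper": -1,"xyz": [0,0,0.05],"angular": [0,0,0]},
    {"gripper": -1,"xyz": [0,0,0.1],"angular": [0,0,0]},
    {"gripper": -1,"xyz": [0,0,0.1],"angular": [0,0,0]},
    {"gripper": -1,"xyz": [0,0,0.1],"angular": [0,0,0]}
  ]
}}

```text
clock: 21.42
position: [598.2, 6.3, 124.1]
ee_rot: [0.763, -0.647, 0.0, -0.0]
contact_force: [-4.0, 0.8, 9.9]
gripper_width: 0.0
```

Call:
{"api": "move_arm", "payload": {
  "moves": [
    {"gripper": -1,"xyz": [0,0,0.03],"angular": [0,0,0]},
    {"gripper": -1,"xyz": [0,0,0.05],"angular": [0,0,0]},
    {"gripper": -1,"xyz": [0,0,0.05],"angular": [0,0,0]},
    {"gripper": -1,"xyz": [0,0,0.05],"angular": [0,0,0]},
    {"gripper": -1,"xyz": [0,0,0.05],"angular": [0,0,0]},
    {"gripper": -1,"xyz": [0,0,0.05],"angular": [0,0,0]},
    {"gripper": -1,"xyz": [0,0,0.05],"angular": [0,0,0]},
    {"gripper": -1,"xyz": [0,0,0.05],"angular": [0,0,0]}
  ]
}}

```text
clock: 22.42
position: [598.2, 6.3, 124.1]
ee_rot: [0.763, -0.647, 0.001, -0.0]
contact_force: [-4.7, 1.1, 11.9]
gripper_width: -0.0
```

```bash
python3 -c "
from h import *
st(); bub('w10'); st()"
```

```text
t 22.43 [598.2   6.3 124.1] yaw -1.407 F [-4.7  1.1 11.9] w -0.0 q [ 0.28  0.43 -0.21  0.   -0.93 -0.12]
vial 64 226 bubble 150.53 134 167 n 577 dark [120 121 122 123 178 179 180]
bubble mm -0.12112877703263235
t 22.48 [598.2   6.3 124.1] yaw -1.407 F [-4.1  1.7 11. ] w 0.4 q [ 0.28  0.43 -0.21  0.   -0.93 -0.12]
```

View pics/w10.png

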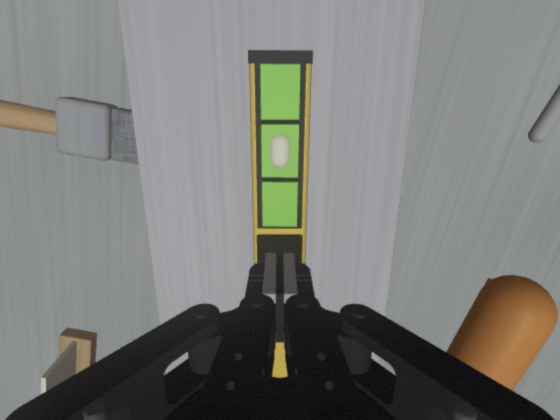

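The fingertips press on the rubber pad with about 12 N. The bubble at (280,150) sits midway between the lines at rows 121.5 and 179, so I'm handing in.

```bash
python3 -c "
from h import *
print(arm.job_done()); st()"
```

```text
the job is handed in; nothing more can be done
None
the job is handed in; nothing more can be done
```

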